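# Set the pouch sealer's time dial to the green dot

### The arm

A 7-joint arm with a two-finger parallel gripper is mounted at the origin on the work surface. World frame = base frame: x ahead of the robot, y to its left, z up, the work surface at z = 0. Lengths are in mm, angles in rad, forces in N, time in s.
With the tool pointing down it reaches from about 400 to 900 mm from the base axis. Payload 5.6 kg.
Tool frame: the origin (TCP) lies midway between the tips of the shut fingers; the grasp point (between the pads) lies 19 mm behind it; x points along the fingers, y is the direction in which the jaws open and shut, and the axes are right-handed (so a half turn about x gives the same grasp; the last joint's range is limited). The gripper opens to 92 mm and grips with 3 to 60 N. Pads are 20 mm wide; open, the fingers measure 128 mm over their backs; the gripper's body (75 mm by 189 mm) begins 69 mm behind the grasp point.
Start: joints at [1.272, 0.468, -0.012, 1.603, 0.006, 1.071, -0.056], TCP at [164.42, -628.868, 214.592] pointing down, gripper open.
Joint ranges: [-2.53, 2.53], [-0.31, 2.02], [-1.57, 1.55], [0.28, 2.44], [-1.29, 4.43], [0.15, 1.84], [-2.92, 2.92]. Speed limits (rad/s): [2.57, 2.57, 3.14, 3.14, 3.14, 3.14, 3.14].

### API

Orientations are given as a rotation vector (axis times angle).
In Python, from cell import robot, grip, kin, viewer gives the robot as it stands. Calls block until the motion is done:
- robot.movep(position, orientation): joint-space move of the TCP to a pose.
- robot.servo_line(position, feed=150, rotation=None): straight line of the TCP; rotation=None keeps the orientation; feed is the mean speed in mm/s.
- robot.goto_joints(angles): joint-space move.
- grip(opening, newtons=None): opening from 0.0 (shut) to 1.0 (fully open); newtons is the grip in N (None keeps the last); returns when the fingers have stopped.
- robot.hold(seconds).
- kin.ik(position, orientation): joint angles nearest the present ones, or None.
- robot.observe(): the state.
- viewer.read_camera(name): name is "side" or "top"; returns the picture (420x560x3 uint8, red, green, blue); there is no depth.
- viewer.camera_info(name): a dict with "camera_matrix" (3x3 intrinsics, pixels), "k1" (the pictures are not rectified: a ray, as slopes to the right and down, at radius r is drawn at 1 + k1 r^2 times it, then the intrinsics apply), "R" (3x3) and "t" (3): a world point X has camera coordinates R X + t. Camera axes: x right, y down, z forward; pixel columns grow to the right and rows downward; lengths in mm; the calibration is good to about 2 mm. A picture is of the moment at which its call begins. camera_info takes no time and is no camera call.
A pose or a line that the arm cannot do raises robot.IKError and nothing moves.
- robot.job_done(): hands the job in, once; it reports no verdict.
Trained networks look in the newest picture that a camera, given by its name, has taken for a name from the list of things; names that differ only in an ending like _2 or _b are one class to them, and where a whole thing is asked for, a point or a joint stands for the part that bears it (a point fixed in the world has none). Each returns a list of dicts, best first, with "confidence" (0 to 1); they miss things now and then, are a little off and sometimes report something else, mostly with a low value. They report only what shows in the picture. A call takes as long as a camera call.
- viewer.silhouettes(name, camera): "mask" (420x560 bool, what is visible of it).
- viewer.pinpoint(name, camera): "at" ([x, y, z] in mm, in the coordinates of the camera as it stood for that picture, good to about 4 mm: a listed point, or the origin of a listed thing).
The state is a dict: "t": time; "joints": joint angles; "joint_velocities": joint speeds; "joint_torque": joint torques, N m; "tcp_pos": TCP position; "tcp_rot": TCP orientation; "contact_force": force on the tool from outside, world axes, zero at the start; "wrist_torque": the same for the moment, N m; "grip_width": opening from 0.0 (shut) to 1.0 (fully open).
Only numpy, scipy, OpenCV 4.12 (cv2) and the standard library are available. Lean on these libraries where they do the work, as an engineer would, in place of code of your own. Each camera call takes 0.05 s, during which the arm holds its last target.

### The job

The chocolate bars are about to be sealed in pouches. With a fingertip against its knurled rim, turn the sealer's time dial, without pinching it between the fingers, until it clicks into the setting marked by the green dot. Do not press the sealing arm down, and leave the chocolate bars, the tape roll and the tub of bars where they are.

Things in the scene. Friction and masses are not known exactly. Their poses are not given: they have to be found in the camera images.
- sealer: Hand impulse sealer, fixed: blue base 110 x 450 mm, top (deck) flat, 60 mm above the bench. Origin on the bench under the dial's axis; z up, x away from the robot at yaw 0, y along the base to the arm's hinge. Base spans x -55..55, y -80..370 mm. Red lamp 8 mm high at x -40, y -66. The sealing arm stands over y 70..360; its black handle end (y 70..130) is highest, 185 mm above the bench.
- dial (a joint): Turn of the black time dial about its vertical axis, rad, growing clockwise from above. Nine spring detents 30 degrees apart, at 0 to 4.19 rad, stops beyond; let go in between it snaps to the nearer one. Leaving a detent takes about 0.05 N m, 2 N along the rim. It turns but cannot shift.
- dial_top (a point): Centre of the dial's flat top, on its axis, 79 mm above the bench. The dial has a skirt 58 mm in diameter, from the deck to 4 mm above it, and over it an upright knurled grip 50 mm in diameter, from 4 to 19 mm above the deck, with a white pointer line from the axis to the rim on its black top.
- dial_mark (a point): The point that the white pointer line aims at: 41 mm from the axis, 1 mm above the deck, turning with the dial; the colour dots lie on this same circle.
- green_dot_centre (a point): Centre of the round green sticker, 13 mm in diameter, stuck flat on the deck 41 mm from the dial's axis, right beside one of the settings: the setting wanted. At the start it lies one to four clicks clockwise of the pointer.
- yellow_dot_centre (a point): Centre of a like yellow sticker beside another setting (not wanted).
- red_dot_centre (a point): Centre of a like red sticker beside another setting (not wanted).
- sealing_arm (a joint): The sealer's sprung arm, hinged at its far end from the dial: 0 rad is up (as it stands), growing as it is pressed down, 0.20 rad is closed. To be left up.
- bar_a_centre (a point): Centre of a packed chocolate bar, a kraft carton 150 x 85 x 18 mm with a blue face, lying loose on the bench on the robot's side of the sealer. To be left alone.
- bar_b_centre (a point): Centre of a second such bar, lying loose. To be left alone.
- tape_centre (a point): Centre of a loose roll of brown tape, 100 mm in outside diameter, 48 mm high, lying flat on the bench near the dial end. To be left alone.
- tub_corner (a point): The rim corner, 131 mm above the bench, nearest the dial, of a loose clear plastic tub (220 x 320 x 131 mm) full of standing bars up to 155 mm high. It stands beyond the sealer, its long side along the sealer's, and stretches from this corner away from the robot and towards the hinge end. To be left alone.

How it is judged (in metres and radians):
On the way:
1. the fingers bear on the dial (contact force between the fingers and dial above 0.5 N), for 0.1 s.
At the end, for the whole second after the job is handed in: The dial rests in the detent beside the green dot: its pointer aims within 5 mm (about 7 degrees) of the dot's centre and the dial is still; the sealing arm is up (under 0.03 rad) and the bars, the tape roll and the tub lie within 20 mm of where they were (horizontal distance between dial_mark and green_dot_centre below 0.005 m and velocity of joint dial between -0.05 and 0.05 rad/s and value of joint sealing_arm below 0.03 rad and distance of each of bar_a_centre, bar_b_centre, tape_centre, tub_corner from where it was at the start of the episode below 0.02 m); the robot touches nothing.
It fails at once if the dial is pinched: the fingers straddle it and close on it (grasp point within 12 mm of its axis and less than 15 mm above its top, fingers touching it) (horizontal distance between the grasp point and dial_top below 0.012 m and z of the grasp point in the frame of dial_top below 0.015 m and contact force between the fingers and dial above 0.5 N).
It fails at once if the sealing arm is pressed down by more than 0.1 rad (value of joint sealing_arm above 0.1 rad).
It fails at once if a chocolate bar, the tape roll or the tub is lifted, carried or pushed more than 20 mm (distance of any of bar_a_centre, bar_b_centre, tape_centre, tub_corner from where it was at the start of the episode above 0.02 m).
It also fails if it takes over 56 s, if anything falls off the work surface, if the arm or the gripper's body presses on something with over 40 N, if the wrist force passes 120 N, or if a joint passes its speed limit or range.

## Working session

There is one attempt and no reset: what is moved stays moved. The work goes in short steps, each a Python script; the robot and the scene stay as the last script left them, time stands still between calls to the robot, and variables do not carry over. Pictures are saved under pics/ and viewed, and the job is handed in when it is done.

```bash
ls; mkdir -p pics
cat > h.py <<'E'
import numpy as np, cv2
from cell import robot, grip, kin, viewer
def world(cam,p):
    i=viewer.camera_info(cam); R=np.array(i["R"]);t=np.array(i["t"])
    return R.T@(np.array(p)-t)
def pix2plane(cam,uv,z):
    i=viewer.camera_info(cam); R=np.array(i["R"]);t=np.array(i["t"]);K=np.array(i["camera_matrix"])
    x=cv2.undistortPoints(np.array([[uv]],float),K,np.array([i["k1"],0,0,0.]))[0,0]
    d=R.T@np.array([x[0],x[1],1]); c=-R.T@t
    return c+d*(z-c[2])/d[2]
def proj(cam,X):
    i=viewer.camera_info(cam)
    p,_=cv2.projectPoints(np.array(X,float).reshape(-1,1,3),cv2.Rodrigues(np.array(i["R"],float))[0],np.array(i["t"],float),np.array(i["camera_matrix"],float),np.array([i["k1"],0,0,0.]))
    return p[:,0]
def save(cam,name):
    im=viewer.read_camera(cam); cv2.imwrite(f"pics/{name}.png",im[:,:,::-1]); return im
E
python3 - <<'E'
from h import *
for c in ("top","side"):
    save(c,c+"0")
    for n in ["dial_top","dial_mark","green_dot_centre","yellow_dot_centre","red_dot_centre","sealer","bar_a_centre","tape_centre","tub_corner"]:
        for r in viewer.pinpoint(n,c)[:2]:
            w=world(c,r["at"]); print(c,n,round(r["confidence"],2),w.round(1),proj(c,w)[0].round(0))
print(robot.observe())
E
```

```text
pics
top dial_top 0.96 [ 612.2 -112.3   77.8] [325. 176.]
top dial_top 0.69 [ 656.6 -127.9   60.3] [331. 157.]
top dial_mark 0.84 [623.6 -76.4  62.7] [307. 171.]
top dial_mark 0.42 [ 645.5 -330.3   20.5] [420. 167.]
top green_dot_centre 0.46 [ 653.6 -105.4   63.6] [321. 157.]
top green_dot_centre 0.41 [ 462.1 -206.4    7.6] [363. 249.]
top yellow_dot_centre 0.42 [ 643.  -144.2   61.6] [339. 163.]
top red_dot_centre 0.48 [ 655.4 -124.8   60.5] [330. 157.]
top sealer 0.84 [ 613.5 -113.2   -2.5] [321. 180.]
top bar_a_centre 0.75 [517.9  31.7  10.9] [256. 221.]
top tape_centre 0.56 [ 643.8 -330.6   24.8] [421. 167.]
top tub_corner 0.88 [725.4 -83.8 132.7] [314. 114.]
side dial_top 0.76 [ 618.4 -115.    82. ] [276. 183.]
side dial_mark 0.61 [626.8 -80.1  61.9] [266. 195.]
side yellow_dot_centre 0.22 [721.1 -84.3 129.7] [234. 164.]
side sealer 0.67 [ 612.1 -115.     1.1] [278. 204.]
side bar_a_centre 0.73 [521.   32.6  13.5] [282. 253.]
side tape_centre 0.64 [ 642.  -334.8   24.6] [306. 146.]
side tub_corner 0.79 [722.8 -84.5 128.6] [234. 164.]
{'t': 1.0, 'joints': array([ 1.27199277,  0.46746288, -0.01163194,  1.60270556,  0.00602024,
        1.07142938, -0.05633976]), 'joint_velocities': array([-0.00049549,  0.00056577, -0.00062906,  0.0015388 , -0.0002044 ,
        0.00117567, -0.00154087]), 'joint_torque': array([ 2.50317817e-04, -5.20430839e+01, -1.23396266e-02, -2.44058686e+01,
       -5.66277327e-02,  1.13224224e-02,  4.02185856e-05]), 'tcp_pos': array([ 164.43498831, -628.85390298,  214.61418228]), 'tcp_rot': array([ 2.08509655,  0.26804027, -2.08517537]), 'contact_force': array([-0.01378988, -0.04729341, -0.70921143]), 'wrist_torque': array([-0.00937874, -0.04334713, -0.04745028]), 'grip_width': 0.9954330764561868}
```

Run:
```python
import cv2
a=cv2.imread("pics/top0.png");b=cv2.imread("pics/side0.png")
cv2.imwrite("pics/top0z.png",cv2.resize(a[120:220,260:400],None,fx=5.5,fy=5.5,interpolation=cv2.INTER_CUBIC))
cv2.imwrite("pics/side0z.png",cv2.resize(b[130:250,200:350],None,fx=5,fy=5,interpolation=cv2.INTER_CUBIC))
```

```text
(no output)
```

View pics/top0.png

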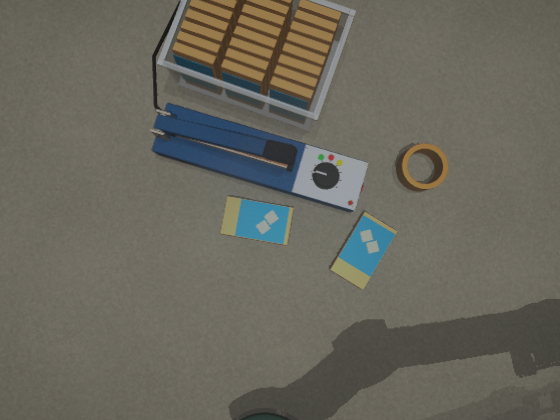

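View pics/side0.png

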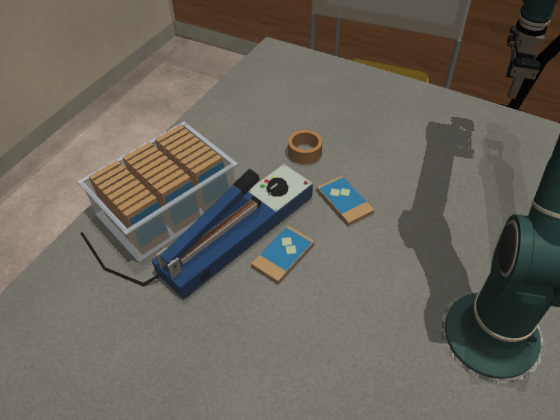

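```bash
sleep 1
```

```text
(no output)
```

View pics/top0z.png

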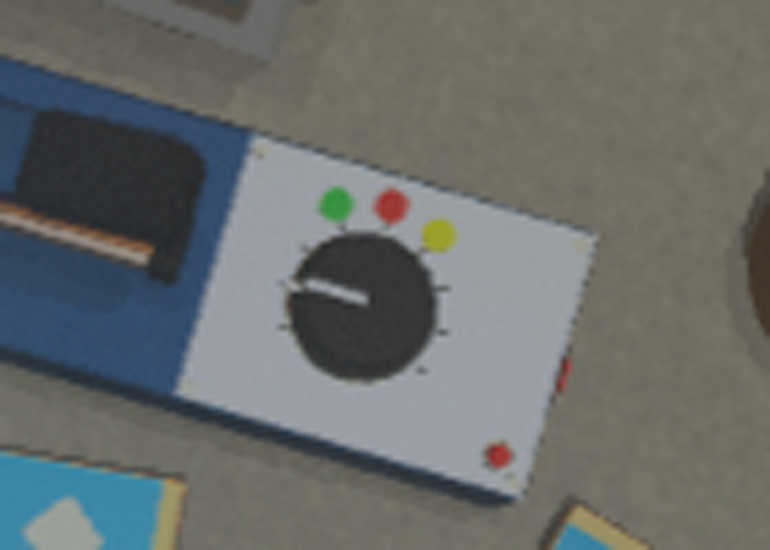

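View pics/side0z.png

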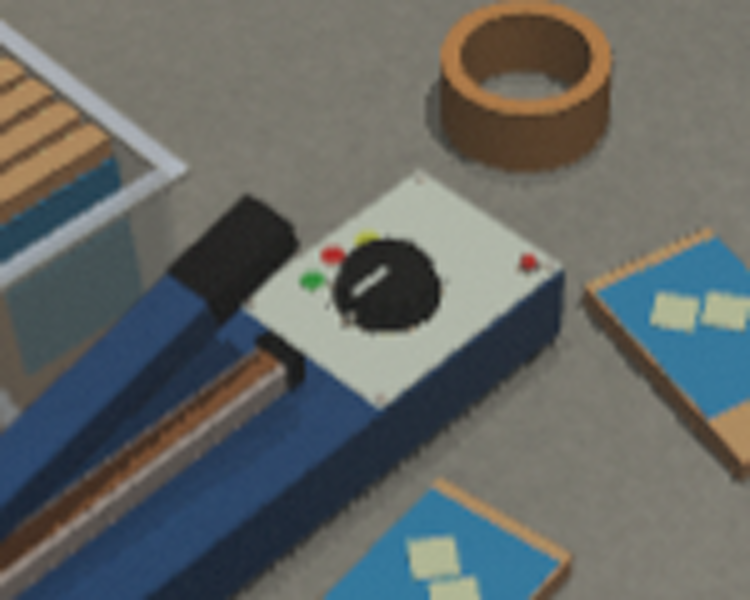

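The top view shows the dial at about (326,175), with its pointer aiming left. The green dot is at (321,157), red at (331,157) and yellow at (340,163). The handle is left of the dial and the tub is above it. The green dot looks about two clicks clockwise of the pointer.

Run:
```python
from h import *
z=lambda u,v:(260+(u+.5)/5.5-.5,120+(v+.5)/5.5-.5)
P={k:pix2plane("top",z(*v),60) for k,v in dict(FR=(597,234),NR=(523,495),FL=(250,132),NL=(178,393),green=(337,204),red=(392,206),yellow=(439,235),ptr0=(294,285)).items()}
P["lamp"]=pix2plane("top",z(499,455),66)
c=pix2plane("top",z(363,305),79);tip=pix2plane("top",z(308,283),79)
for k,v in P.items(): print(k,v.round(1))
for a,b in (("NR","FR"),("NL","FL"),("FR","FL"),("NR","NL")):
    d=P[b]-P[a];print(a,b,np.degrees(np.arctan2(d[1],d[0])).round(1),np.linalg.norm(d).round(1))
# fit centre: from corners: end edge midpoint + 80 along +y
mid=(P["FR"]+P["NR"])/2; d=P["FR"]-P["NR"]; yaw=np.arctan2(d[1],d[0])
print("axis from base",mid+80*np.array([-np.sin(yaw),np.cos(yaw),0]),"from top",c)
for k in ("green","red","yellow","lamp"):
    d=P[k]-c; print(k,np.hypot(*d[:2]).round(1),np.degrees(np.arctan2(d[1],d[0])).round(1))
d=tip-c; print("ptr",np.hypot(*d[:2]),np.degrees(np.arctan2(d[1],d[0])))
R=cv2.Rodrigues(robot.observe()["tcp_rot"])[0]; print(R.round(2))
for n in ("sealer","dial_top"):
  for cam in ("top","side"):
    s=viewer.silhouettes(n,cam); print(n,cam,[(round(x["confidence"],2),int(x["mask"].sum())) for x in s[:2]])
    if n=="dial_top" and s:
        m=s[0]["mask"].astype(np.uint8); e=cv2.fitEllipse(max(cv2.findContours(m,0,cv2.CHAIN_APPROX_NONE)[0],key=len)); print(e,pix2plane(cam,e[0],70))
```

```text
FR [ 646.4 -206.    60. ]
NR [ 545.1 -178.3   60. ]
FL [683.4 -71.6  60. ]
NL [581.4 -45.7  60. ]
green [ 656.  -105.7   60. ]
red [ 655.6 -126.9   60. ]
yellow [ 644.7 -145.1   60. ]
ptr0 [624.1 -89.6  60. ]
lamp [ 559.7 -167.9   66. ]
NR FR -15.3 105.1
NL FL -14.3 105.2
FR FL 74.6 139.3
NR NL 74.7 137.4
axis from base [ 616.83310919 -114.9467321    60.        ] from top [ 614.12742986 -114.01161878   79.        ]
green 42.7 11.3
red 43.5 -17.2
yellow 43.6 -45.5
lamp 76.6 -135.3
ptr 22.246520349167504 69.21192406011936
[[-0.    0.25 -0.97]
 [-0.   -0.97 -0.25]
 [-1.    0.    0.  ]]
sealer top []
sealer side [(0.95, 8987)]
dial_top top [(0.94, 596)]
((326.1736145019531, 175.54615783691406), (26.444849014282227, 26.97037124633789), 7.11348295211792) [ 614.42191235 -116.27987528   70.        ]
dial_top side [(0.54, 331)]
((276.7680969238281, 187.13372802734375), (18.691558837890625, 20.709474563598633), 85.03162384033203) [ 613.74514803 -111.73331633   70.        ]
```

```bash
cat >> h.py <<'E'
C=np.array([614.7,-114.5])
def pose(a,r,z):
    a=np.radians(a); y=np.array([np.cos(a),np.sin(a),0]); x=np.array([0,0,-1.]); 
    R=np.column_stack([x,y,np.cross(x,y)])
    return np.array([*(C+r*y[:2]),z]), cv2.Rodrigues(R)[0].ravel()
def rad(f,a): a=np.radians(a); return f[0]*np.cos(a)+f[1]*np.sin(a), -f[0]*np.sin(a)+f[1]*np.cos(a)
E
python3 - <<'E'
from h import *
for a in (-50,-60,-90,-120):
    print(a,[None if (q:=kin.ik(*pose(a,r,z))) is None else q.round(2) for r,z in ((43,68),(70,200))])
grip(0.0,20)
robot.movep(*pose(-55,65,230))
p,o=pose(-55,65,110); robot.servo_line(p,200,o)
s=robot.observe(); print(s["t"],s["tcp_pos"],s["grip_width"],s["contact_force"])
save("top","t1"); save("side","s1")
E
```

```text
-50 [array([ 0.47,  0.7 , -0.43,  1.66,  0.36,  0.87, -0.97]), array([ 0.48,  0.58, -0.41,  1.51,  0.25,  1.11, -0.86])]
-60 [array([ 0.46,  0.68, -0.39,  1.67,  0.32,  0.85, -1.11]), array([ 0.47,  0.55, -0.36,  1.54,  0.21,  1.09, -0.99])]
-90 [array([ 0.36,  0.63, -0.22,  1.73,  0.18,  0.8 , -1.51]), array([ 0.43,  0.49, -0.26,  1.62,  0.14,  1.05, -1.44])]
-120 [array([ 0.26,  0.59, -0.08,  1.8 ,  0.07,  0.76, -1.95]), array([ 0.36,  0.42, -0.16,  1.72,  0.08,  1.01, -1.92])]
5.6917 [ 652.82796843 -167.99527449  111.10417086] 0.005662119860222872 [-1.06284646  0.35909493 -0.20338602]
```

Run:
```python
import cv2,numpy as np
a=cv2.imread("pics/t1.png");b=cv2.imread("pics/s1.png")
A=cv2.resize(a[120:260,260:400],(400,400),interpolation=cv2.INTER_CUBIC);B=cv2.resize(b[80:220,220:360],(400,400),interpolation=cv2.INTER_CUBIC)
cv2.imwrite("pics/m1.png",np.hstack([A,B]))
```

```text
(no output)
```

View pics/m1.png

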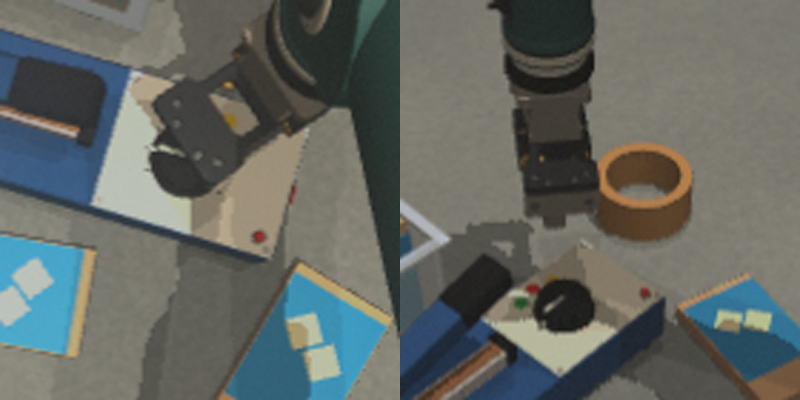

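The shut fingertips hang over the far right of the panel, clear of the handle and the tub. Next I descend and feel for the rim.

Run:
```python
from h import *
a=-55
p,o=pose(a,65,68); robot.servo_line(p,100,o); robot.hold(.2)
s=robot.observe(); f0=s["contact_force"]; print(s["t"],s["tcp_pos"],f0); np.save("f0.npy",f0)
r=52
robot.servo_line(pose(a,r,68)[0],40)
while r>24:
    r-=1; robot.servo_line(pose(a,r,68)[0],20); s=robot.observe(); f=s["contact_force"]-f0
    print(r,np.round(rad(f,a),1),f[2].round(1))
    if np.hypot(*f[:2])>6: break
print(s["t"],s["tcp_pos"],np.linalg.norm(s["tcp_pos"][:2]-C))
```

```text
6.5583 [ 652.53355848 -167.80478834   68.75880573] [ 0.06219209 -0.05382055 -0.16285963]
51 [-0.4 -0. ] 0.4
50 [0.9 0.6] 0.2
49 [-0.3 -0.3] 0.4
48 [-0.5  0.3] -0.7
47 [ 1.4 -0.2] -0.0
46 [-0.5  0.1] 0.3
45 [ 1.3 -0.2] 0.1
44 [-0.2  0.3] -0.0
43 [-0.3  0.1] -0.2
42 [ 0.2 -0.1] 0.1
41 [0.6 0.1] 0.2
40 [ 0.3 -0.5] 0.1
39 [ 4.3 -0.6] -1.2
38 [ 5.5 -0.1] -2.2
37 [ 7. -0.] -3.5
10.7833 [ 637.26294845 -147.25003186   68.27063055] 39.769979002602625
```

Run:
```python
from h import *
f0=np.load("f0.npy"); o0=None
robot.servo_line(pose(-55,35.5,68)[0],20)
for a in range(-58,-119,-3):
    p,o=pose(a,35.5,68); robot.servo_line(p,30,o); s=robot.observe(); f=s["contact_force"]-f0
    d=s["tcp_pos"][:2]-C
    print(a,np.round(rad(f,a),1),f[2].round(1),np.hypot(*d).round(1),np.degrees(np.arctan2(d[1],d[0])).round(1))
print(s["t"])
save("top","t2"); save("side","s2")
import cv2
a=cv2.imread("pics/t2.png");b=cv2.imread("pics/s2.png")
A=cv2.resize(a[120:220,270:370],(400,400),interpolation=cv2.INTER_CUBIC);B=cv2.resize(b[130:230,220:320],(400,400),interpolation=cv2.INTER_CUBIC)
cv2.imwrite("pics/m2.png",np.hstack([A,B]))
```

```text
-58 [10.7  1.8] -5.4 39.7 -58.2
-61 [9.3 1.7] -4.2 39.6 -61.5
-64 [9.5 0.6] -2.7 39.7 -64.9
-67 [ 9.6 -0.6] -3.7 39.6 -68.3
-70 [ 9.5 -0.5] -1.2 39.7 -71.8
-73 [ 8.9 -0.5] -0.3 39.7 -75.1
-76 [ 8.7 -1.9] 0.2 39.7 -78.6
-79 [ 8.8 -0.8] -0.4 39.6 -81.2
-82 [8.  0.1] -0.9 39.6 -83.2
-85 [8.7 2. ] -2.2 39.5 -85.2
-88 [9.  2.2] -1.7 39.5 -88.2
-91 [7.7 1.1] -1.3 39.4 -91.4
-94 [ 8.6 -0.1] -0.0 39.4 -94.7
-97 [7.7 0.3] 0.8 39.4 -98.1
-100 [ 7.5 -1.6] 1.1 39.3 -101.4
-103 [ 7.3 -1.5] 2.4 39.3 -104.7
-106 [ 7.7 -2.5] 3.8 39.2 -108.1
-109 [ 8.  -0.9] 3.4 39.1 -110.5
-112 [6.7 0.4] 1.4 39.0 -112.6
-115 [6.5 1.7] 1.2 38.9 -114.8
-118 [6.8 1. ] 1.2 38.9 -117.8
16.2833
```

View pics/m2.png

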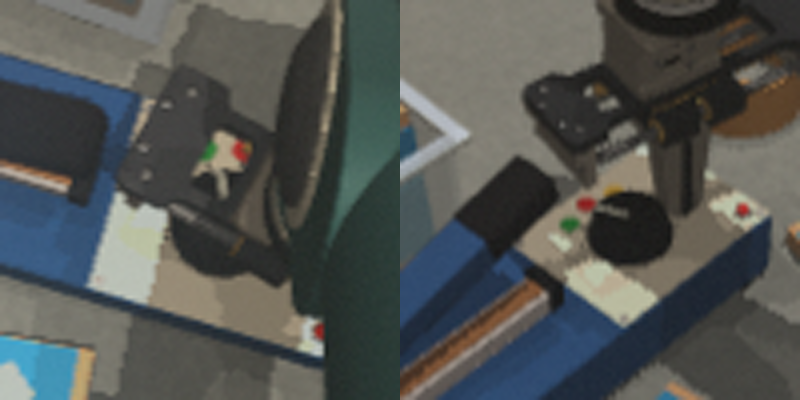

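The force trace shows two clicks. The pointer now aims about at the green dot, which is at (208,152) in the left crop. I'll withdraw and check.

Run:
```python
from h import *
robot.servo_line(pose(-118,55,68)[0],60)
p,o=pose(-118,60,240); robot.servo_line(p,200)
robot.movep(np.array([350,-400,300.]),o)
s=robot.observe(); print(s["t"],s["contact_force"])
im=save("top","t3"); 
for n in ["dial_top","dial_mark","green_dot_centre","tape_centre","tub_corner","bar_a_centre"]:
    for r in viewer.pinpoint(n,"top")[:2]: print(n,round(r["confidence"],2),world("top",r["at"]).round(1))
cv2.imwrite("pics/m3.png",cv2.resize(im[120:220,260:400,::-1],None,fx=5.5,fy=5.5,interpolation=cv2.INTER_CUBIC))
save("side","s3")
```

```text
19.1417 [ 0.57323649  0.6334052  -0.23541269]
dial_top 0.57 [ 611.5 -113.9   79.5]
dial_mark 0.58 [ 656.  -106.1   61.2]
green_dot_centre 0.55 [ 654.  -104.    63.9]
tape_centre 0.97 [ 644.4 -332.5   21.3]
tub_corner 0.58 [720.8 -85.7 131. ]
bar_a_centre 0.62 [517.8  29.9   8. ]
```

View pics/m3.png

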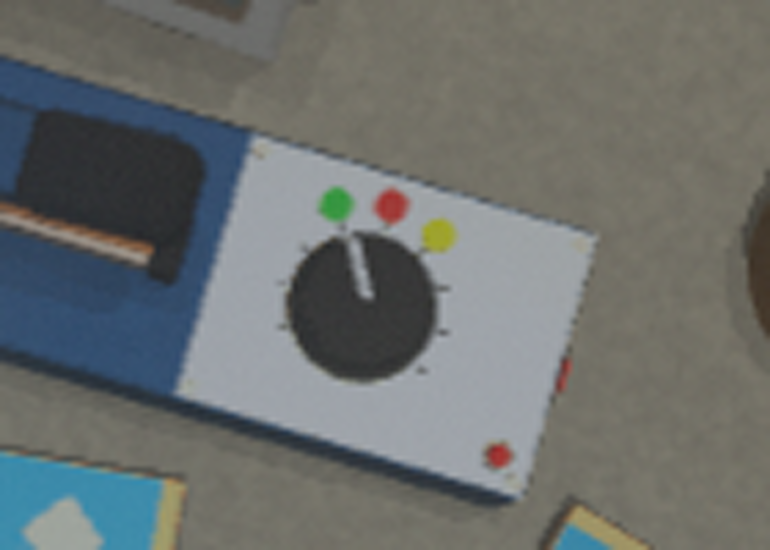

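View pics/t3.png

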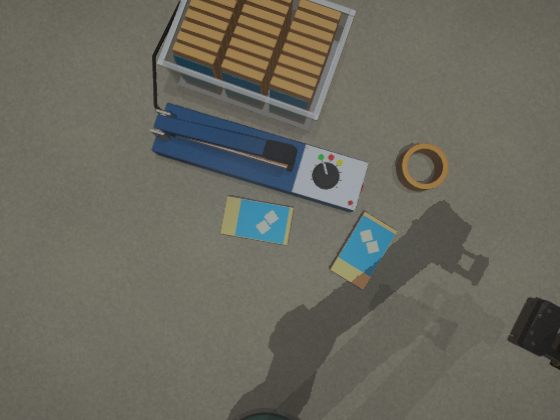

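The pointer now runs from (368,297) to (353,235) in the crop, towards the green dot at (337,204). It lines up with the tick there, and nothing else has moved. The arm is clear, so I'm handing in.

Run:
```python
from h import *
robot.job_done()
```

```text
the job is handed in; nothing more can be done
```

I turned the dial two clicks clockwise to the green dot and handed the job in at about 19 s. I used the outside of the shut fingers, pressed against the rim at about 7–11 N and swept around it for about 60°.

**Dial:** the force trace showed two detents being crossed. After I backed away, the top picture showed the pointer at the tick beside the green dot. The network put the pointer mark about 3 mm from the dot's centre, inside the 5 mm limit, but its points are only good to about 4 mm.

**Everything else:** bar A, the tape and the tub corner read within about 5 mm of where they started, which is about the measuring error. The second bar and the sealing arm looked unmoved in the before and after pictures, though I didn't measure either. When I handed in, the arm was touching nothing, with force readings at noise level.

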